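Make up the assay carrier to four crucibles

ROBOT

A 6-joint arm with a two-finger parallel gripper is mounted at the origin on a cart in front of the work surface, level with it; the furniture and walls round the work are solid. World frame = base frame: x ahead of the robot, y to its left, z up, the work surface at z = 0. Lengths are in mm, angles in rad, forces in N, time in s.
With the tool pointing down it reaches from about 350 to 925 mm from the base axis. Payload 6.4 kg.
Tool frame: the origin (TCP) lies midway between the tips of the shut fingers; the grasp point (between the pads) lies 19 mm behind it; z points along the fingers, y is the line along which they close (so a half turn about z gives the same grasp; the last joint's range is limited). The gripper opens to 85 mm and grips with 20 to 120 N. Pads are 22 mm wide; open, the fingers measure 114 mm over their backs; the gripper's body (76 mm by 85 mm) begins 54 mm behind the grasp point. The pads swing forward as they close: fully open they stand 13 mm farther back than shut.
Start: joints at [1.17, 0.245, 1.558, -0, 1.339, -0.174], TCP at [146.156, 633.366, 231.29] pointing down, gripper open.
Joint ranges: [-3.13, 3.13], [-1.02, 2.26], [0.13, 2.54], [-0.95, 4.09], [0.21, 2.88], [-2.74, 2.74]. Speed limits (rad/s): [2.57, 2.57, 3.14, 3.14, 3.14, 3.14].

INTERFACE

Orientations are given as a unit quaternion [x, y, z, w].
In Python, from cell import r gives the robot as it stands. Calls block until the motion is done:
- r.move_to(position, orientation): joint-space move of the TCP to a pose.
- r.move_l(position, ori=None, max_speed=150, contact_N=None): straight line of the TCP; ori=None keeps the orientation; max_speed is the mean speed in mm/s. With contact_N (N) it stops when the force on the tool has changed by that much, and returns True; else False.
- r.set_joints(angles): joint-space move.
- r.set_gripper(opening): finger opening in mm; the grip force is fixed at half the most; returns when the fingers have stopped.
- r.wait(seconds).
- r.ik(position, orientation): joint angles nearest the present ones, or None.
- r.state(): the state.
- r.read_camera(name): name is "scene" or "top" or "wrist"; returns the picture (400x640x3 uint8, red, green, blue); there is no depth.
- r.camera_params(name): a dict with "fov_y" (degrees; the focal length in pixels is half the picture's height over the tangent of half this angle, whatever the lens; pixels are square), "cx", "cy" (the principal point, pixels), "R" (3x3) and "t" (3): a world point X has camera coordinates R X + t. Camera axes: x right, y down, z forward; pixel columns grow to the right and rows downward; lengths in mm; the calibration is good to about 2 mm. A picture is of the moment at which its call begins: read the wrist's pose just before it. camera_params takes no time and is no camera call; for the wrist camera it gives the pose at the moment of the call.
A pose or a line that the arm cannot do raises r.MotionError and nothing moves.
- r.finish_job(): hands the job in; it is judged then, once.
Trained networks look in the newest picture that a camera, given by its name, has taken for a name from the list of things; names that differ only in an ending like _2 or _b are one class to them, and where a whole thing is asked for, a point or a joint stands for the part that bears it (a point fixed in the world has none). Each returns a list of dicts, best first, with "p" (0 to 1); they miss things now and then, are a little off and sometimes report something else, mostly with a low value. They report only what shows in the picture. A call takes as long as a camera call.
- r.spot_in(camera, thing): "xyz" ([x, y, z] in mm, in the coordinates of the camera as it stood for that picture, good to about 4 mm: the middle of the surface that is visible of it).
The state is a dict: "time_s": time; "joint_positions": joint angles; "qvel": joint speeds; "effort": joint torques, N m; "ee_pos": TCP position; "tool_rot": TCP orientation; "contact_force": force on the tool from outside, world axes, zero at the start; "ft_torque": the same for the moment, N m; "grip_width": finger opening in mm; "grip_force": force on a finger pad.
Only numpy, scipy, OpenCV 4.12 (cv2) and the standard library are available. Lean on these libraries where they do the work, as an engineer would, in place of code of your own. Each camera call takes 0.05 s, during which the arm holds its last target. There are 200 camera calls.

TASK

The assay needs three samples and a blank, so make up the steel crucible carrier to exactly four of the large fireclay crucibles, counting any that stand in it already: draw more off the nested stack, or take large ones standing singly on the board, and stand each upright in an empty bay of its own. Leave the small crucibles, wherever they are, and the bottle and jar where they stand; large ones that are not needed stay upright outside the carrier. Fireclay is brittle: set each crucible down, do not drop it or knock it over.

Things in the scene. Friction and masses are not known exactly. Their poses are not given: they have to be found in the camera images.
- carrier: Crucible carrier: low sheet-steel tray 159 x 237 mm (x, y) with six square bays, fixed during the work; it lies left or right of the middle, the board on the other side. Outer wall 28 mm and dividers 20 mm high above the bays' floor; a loop handle stands out 31 mm beyond each y end, 26 mm above that floor. Origin: centre of its underside, z up.
- carrier_floor (a point): Centre of the carrier's floor, at the height of the pale fibre pads in the bays (8 mm above the worktop); axes as the carrier's. Bay centres: x = -39 or +39 mm, y = -78, 0 or +78 mm. Each bay is about 75 mm square inside.
- board: Grey heat-proof board 260 x 280 x 8 mm (x, y, z), fixed on the worktop; the nested stack, the single crucibles that are not in the carrier, the bottle and the jar stand on it. Origin: centre of its underside.
- large_1: Large buff fireclay crucible, one of six alike, 76 mm high, 62 mm across its collar. Base 36 mm across, 4 mm wall widening by 0.17 mm per mm, straight collar round the top 24 mm, mouth 53 mm; 90 to 170 g. Starts as number 1 from the bottom of the nested stack of four on the board, each 24 mm higher than the one below. Origin: centre of its underside, z along its axis.
- large_2: Large buff fireclay crucible, one of six alike, 76 mm high, 62 mm across its collar. Glazed inside. Nested tapers rub and stick if pressed: draw a crucible straight up 55 mm until it comes free. Starts as number 2 from the bottom of the nested stack of four on the board, each 24 mm higher than the one below. Origin: centre of its underside, z along its axis.
- large_3: Large buff fireclay crucible, one of six alike, 76 mm high, 62 mm across its collar. In the stack its collar ends at the rim of the one below: grip it across the collar with the tips 12 to 20 mm below its rim, or two come up. Starts as number 3 from the bottom of the nested stack of four on the board, each 24 mm higher than the one below. Origin: centre of its underside, z along its axis.
- large_4: Large buff fireclay crucible, one of six alike, 76 mm high, 62 mm across its collar.  Starts as number 4 from the bottom of the nested stack of four on the board, each 24 mm higher than the one below. Origin: centre of its underside, z along its axis.
- large_5: Large buff fireclay crucible, one of six alike, 76 mm high, 62 mm across its collar.  Starts standing singly, in a bay of the carrier or on the board. Origin: centre of its underside, z along its axis.
- large_6: Large buff fireclay crucible, one of six alike, 76 mm high, 62 mm across its collar.  Starts standing singly, in a bay of the carrier or on the board. Origin: centre of its underside, z along its axis.
- small_1: Small fireclay crucible of the same buff clay and shape: 50 mm high, 44 mm across its collar (top 13 mm), base 30 mm; not wanted for this job. It stands singly, in a bay of the carrier or on the board. Origin: centre of its underside.
- small_2: Small fireclay crucible of the same buff clay and shape: 50 mm high, 44 mm across its collar (top 13 mm), base 30 mm; not wanted for this job. It stands singly, in a bay of the carrier or on the board. Origin: centre of its underside.
- dropper_bottle: Bystander: dropper bottle 33 mm in diameter, 106 mm high, upright on the board beside the stack. Origin: centre of its underside.
- jar_pickle: Bystander: small blue jar with white screw lid, 50 mm in diameter, 54 mm high, on the board beside the stack. Origin: centre of its underside.

How it is judged (in metres and radians):
At the end, for the whole second after the job is handed in: Exactly four of the six large crucibles stand in the carrier, each upright (within 0.08 rad) and down on the pad of a bay (its base within 5 mm of the pads); the other two large ones are upright outside the carrier; all are at rest (((x of large_1 in the frame of carrier_floor between -0.076 and 0.076 m and y of large_1 in the frame of carrier_floor between -0.115 and 0.115 m and z of each of large_1, large_2, large_3, large_4 in the frame of carrier_floor below 0.005 m and x of large_2 in the frame of carrier_floor between -0.076 and 0.076 m and y of large_2 in the frame of carrier_floor between -0.115 and 0.115 m and x of large_3 in the frame of carrier_floor between -0.076 and 0.076 m and y of large_3 in the frame of carrier_floor between -0.115 and 0.115 m and x of large_4 in the frame of carrier_floor between -0.076 and 0.076 m and y of large_4 in the frame of carrier_floor between -0.115 and 0.115 m and (x of large_5 in the frame of carrier_floor above 0.11 m or x of large_5 in the frame of carrier_floor below -0.11 m or y of large_5 in the frame of carrier_floor above 0.15 m or y of large_5 in the frame of carrier_floor below -0.15 m) and (x of large_6 in the frame of carrier_floor above 0.11 m or x of large_6 in the frame of carrier_floor below -0.11 m or y of large_6 in the frame of carrier_floor above 0.15 m or y of large_6 in the frame of carrier_floor below -0.15 m)) or (x of large_1 in the frame of carrier_floor between -0.076 and 0.076 m and y of large_1 in the frame of carrier_floor between -0.115 and 0.115 m and z of each of large_1, large_2, large_3, large_5 in the frame of carrier_floor below 0.005 m and x of large_2 in the frame of carrier_floor between -0.076 and 0.076 m and y of large_2 in the frame of carrier_floor between -0.115 and 0.115 m and x of large_3 in the frame of carrier_floor between -0.076 and 0.076 m and y of large_3 in the frame of carrier_floor between -0.115 and 0.115 m and (x of large_4 in the frame of carrier_floor above 0.11 m or x of large_4 in the frame of carrier_floor below -0.11 m or y of large_4 in the frame of carrier_floor above 0.15 m or y of large_4 in the frame of carrier_floor below -0.15 m) and x of large_5 in the frame of carrier_floor between -0.076 and 0.076 m and y of large_5 in the frame of carrier_floor between -0.115 and 0.115 m and (x of large_6 in the frame of carrier_floor above 0.11 m or x of large_6 in the frame of carrier_floor below -0.11 m or y of large_6 in the frame of carrier_floor above 0.15 m or y of large_6 in the frame of carrier_floor below -0.15 m)) or (x of large_1 in the frame of carrier_floor between -0.076 and 0.076 m and y of large_1 in the frame of carrier_floor between -0.115 and 0.115 m and z of each of large_1, large_2, large_3, large_6 in the frame of carrier_floor below 0.005 m and x of large_2 in the frame of carrier_floor between -0.076 and 0.076 m and y of large_2 in the frame of carrier_floor between -0.115 and 0.115 m and x of large_3 in the frame of carrier_floor between -0.076 and 0.076 m and y of large_3 in the frame of carrier_floor between -0.115 and 0.115 m and (x of large_4 in the frame of carrier_floor above 0.11 m or x of large_4 in the frame of carrier_floor below -0.11 m or y of large_4 in the frame of carrier_floor above 0.15 m or y of large_4 in the frame of carrier_floor below -0.15 m) and (x of large_5 in the frame of carrier_floor above 0.11 m or x of large_5 in the frame of carrier_floor below -0.11 m or y of large_5 in the frame of carrier_floor above 0.15 m or y of large_5 in the frame of carrier_floor below -0.15 m) and x of large_6 in the frame of carrier_floor between -0.076 and 0.076 m and y of large_6 in the frame of carrier_floor between -0.115 and 0.115 m) or (x of large_1 in the frame of carrier_floor between -0.076 and 0.076 m and y of large_1 in the frame of carrier_floor between -0.115 and 0.115 m and z of each of large_1, large_2, large_4, large_5 in the frame of carrier_floor below 0.005 m and x of large_2 in the frame of carrier_floor between -0.076 and 0.076 m and y of large_2 in the frame of carrier_floor between -0.115 and 0.115 m and (x of large_3 in the frame of carrier_floor above 0.11 m or x of large_3 in the frame of carrier_floor below -0.11 m or y of large_3 in the frame of carrier_floor above 0.15 m or y of large_3 in the frame of carrier_floor below -0.15 m) and x of large_4 in the frame of carrier_floor between -0.076 and 0.076 m and y of large_4 in the frame of carrier_floor between -0.115 and 0.115 m and x of large_5 in the frame of carrier_floor between -0.076 and 0.076 m and y of large_5 in the frame of carrier_floor between -0.115 and 0.115 m and (x of large_6 in the frame of carrier_floor above 0.11 m or x of large_6 in the frame of carrier_floor below -0.11 m or y of large_6 in the frame of carrier_floor above 0.15 m or y of large_6 in the frame of carrier_floor below -0.15 m)) or (x of large_1 in the frame of carrier_floor between -0.076 and 0.076 m and y of large_1 in the frame of carrier_floor between -0.115 and 0.115 m and z of each of large_1, large_2, large_4, large_6 in the frame of carrier_floor below 0.005 m and x of large_2 in the frame of carrier_floor between -0.076 and 0.076 m and y of large_2 in the frame of carrier_floor between -0.115 and 0.115 m and (x of large_3 in the frame of carrier_floor above 0.11 m or x of large_3 in the frame of carrier_floor below -0.11 m or y of large_3 in the frame of carrier_floor above 0.15 m or y of large_3 in the frame of carrier_floor below -0.15 m) and x of large_4 in the frame of carrier_floor between -0.076 and 0.076 m and y of large_4 in the frame of carrier_floor between -0.115 and 0.115 m and (x of large_5 in the frame of carrier_floor above 0.11 m or x of large_5 in the frame of carrier_floor below -0.11 m or y of large_5 in the frame of carrier_floor above 0.15 m or y of large_5 in the frame of carrier_floor below -0.15 m) and x of large_6 in the frame of carrier_floor between -0.076 and 0.076 m and y of large_6 in the frame of carrier_floor between -0.115 and 0.115 m) or (x of large_1 in the frame of carrier_floor between -0.076 and 0.076 m and y of large_1 in the frame of carrier_floor between -0.115 and 0.115 m and z of each of large_1, large_2, large_5, large_6 in the frame of carrier_floor below 0.005 m and x of large_2 in the frame of carrier_floor between -0.076 and 0.076 m and y of large_2 in the frame of carrier_floor between -0.115 and 0.115 m and (x of large_3 in the frame of carrier_floor above 0.11 m or x of large_3 in the frame of carrier_floor below -0.11 m or y of large_3 in the frame of carrier_floor above 0.15 m or y of large_3 in the frame of carrier_floor below -0.15 m) and (x of large_4 in the frame of carrier_floor above 0.11 m or x of large_4 in the frame of carrier_floor below -0.11 m or y of large_4 in the frame of carrier_floor above 0.15 m or y of large_4 in the frame of carrier_floor below -0.15 m) and x of large_5 in the frame of carrier_floor between -0.076 and 0.076 m and y of large_5 in the frame of carrier_floor between -0.115 and 0.115 m and x of large_6 in the frame of carrier_floor between -0.076 and 0.076 m and y of large_6 in the frame of carrier_floor between -0.115 and 0.115 m) or (x of large_1 in the frame of carrier_floor between -0.076 and 0.076 m and y of large_1 in the frame of carrier_floor between -0.115 and 0.115 m and z of each of large_1, large_3, large_4, large_5 in the frame of carrier_floor below 0.005 m and (x of large_2 in the frame of carrier_floor above 0.11 m or x of large_2 in the frame of carrier_floor below -0.11 m or y of large_2 in the frame of carrier_floor above 0.15 m or y of large_2 in the frame of carrier_floor below -0.15 m) and x of large_3 in the frame of carrier_floor between -0.076 and 0.076 m and y of large_3 in the frame of carrier_floor between -0.115 and 0.115 m and x of large_4 in the frame of carrier_floor between -0.076 and 0.076 m and y of large_4 in the frame of carrier_floor between -0.115 and 0.115 m and x of large_5 in the frame of carrier_floor between -0.076 and 0.076 m and y of large_5 in the frame of carrier_floor between -0.115 and 0.115 m and (x of large_6 in the frame of carrier_floor above 0.11 m or x of large_6 in the frame of carrier_floor below -0.11 m or y of large_6 in the frame of carrier_floor above 0.15 m or y of large_6 in the frame of carrier_floor below -0.15 m)) or (x of large_1 in the frame of carrier_floor between -0.076 and 0.076 m and y of large_1 in the frame of carrier_floor between -0.115 and 0.115 m and z of each of large_1, large_3, large_4, large_6 in the frame of carrier_floor below 0.005 m and (x of large_2 in the frame of carrier_floor above 0.11 m or x of large_2 in the frame of carrier_floor below -0.11 m or y of large_2 in the frame of carrier_floor above 0.15 m or y of large_2 in the frame of carrier_floor below -0.15 m) and x of large_3 in the frame of carrier_floor between -0.076 and 0.076 m and y of large_3 in the frame of carrier_floor between -0.115 and 0.115 m and x of large_4 in the frame of carrier_floor between -0.076 and 0.076 m and y of large_4 in the frame of carrier_floor between -0.115 and 0.115 m and (x of large_5 in the frame of carrier_floor above 0.11 m or x of large_5 in the frame of carrier_floor below -0.11 m or y of large_5 in the frame of carrier_floor above 0.15 m or y of large_5 in the frame of carrier_floor below -0.15 m) and x of large_6 in the frame of carrier_floor between -0.076 and 0.076 m and y of large_6 in the frame of carrier_floor between -0.115 and 0.115 m) or (x of large_1 in the frame of carrier_floor between -0.076 and 0.076 m and y of large_1 in the frame of carrier_floor between -0.115 and 0.115 m and z of each of large_1, large_3, large_5, large_6 in the frame of carrier_floor below 0.005 m and (x of large_2 in the frame of carrier_floor above 0.11 m or x of large_2 in the frame of carrier_floor below -0.11 m or y of large_2 in the frame of carrier_floor above 0.15 m or y of large_2 in the frame of carrier_floor below -0.15 m) and x of large_3 in the frame of carrier_floor between -0.076 and 0.076 m and y of large_3 in the frame of carrier_floor between -0.115 and 0.115 m and (x of large_4 in the frame of carrier_floor above 0.11 m or x of large_4 in the frame of carrier_floor below -0.11 m or y of large_4 in the frame of carrier_floor above 0.15 m or y of large_4 in the frame of carrier_floor below -0.15 m) and x of large_5 in the frame of carrier_floor between -0.076 and 0.076 m and y of large_5 in the frame of carrier_floor between -0.115 and 0.115 m and x of large_6 in the frame of carrier_floor between -0.076 and 0.076 m and y of large_6 in the frame of carrier_floor between -0.115 and 0.115 m) or (x of large_1 in the frame of carrier_floor between -0.076 and 0.076 m and y of large_1 in the frame of carrier_floor between -0.115 and 0.115 m and z of each of large_1, large_4, large_5, large_6 in the frame of carrier_floor below 0.005 m and (x of large_2 in the frame of carrier_floor above 0.11 m or x of large_2 in the frame of carrier_floor below -0.11 m or y of large_2 in the frame of carrier_floor above 0.15 m or y of large_2 in the frame of carrier_floor below -0.15 m) and (x of large_3 in the frame of carrier_floor above 0.11 m or x of large_3 in the frame of carrier_floor below -0.11 m or y of large_3 in the frame of carrier_floor above 0.15 m or y of large_3 in the frame of carrier_floor below -0.15 m) and x of large_4 in the frame of carrier_floor between -0.076 and 0.076 m and y of large_4 in the frame of carrier_floor between -0.115 and 0.115 m and x of large_5 in the frame of carrier_floor between -0.076 and 0.076 m and y of large_5 in the frame of carrier_floor between -0.115 and 0.115 m and x of large_6 in the frame of carrier_floor between -0.076 and 0.076 m and y of large_6 in the frame of carrier_floor between -0.115 and 0.115 m) or ((x of large_1 in the frame of carrier_floor above 0.11 m or x of large_1 in the frame of carrier_floor below -0.11 m or y of large_1 in the frame of carrier_floor above 0.15 m or y of large_1 in the frame of carrier_floor below -0.15 m) and x of large_2 in the frame of carrier_floor between -0.076 and 0.076 m and y of large_2 in the frame of carrier_floor between -0.115 and 0.115 m and z of each of large_2, large_3, large_4, large_5 in the frame of carrier_floor below 0.005 m and x of large_3 in the frame of carrier_floor between -0.076 and 0.076 m and y of large_3 in the frame of carrier_floor between -0.115 and 0.115 m and x of large_4 in the frame of carrier_floor between -0.076 and 0.076 m and y of large_4 in the frame of carrier_floor between -0.115 and 0.115 m and x of large_5 in the frame of carrier_floor between -0.076 and 0.076 m and y of large_5 in the frame of carrier_floor between -0.115 and 0.115 m and (x of large_6 in the frame of carrier_floor above 0.11 m or x of large_6 in the frame of carrier_floor below -0.11 m or y of large_6 in the frame of carrier_floor above 0.15 m or y of large_6 in the frame of carrier_floor below -0.15 m)) or ((x of large_1 in the frame of carrier_floor above 0.11 m or x of large_1 in the frame of carrier_floor below -0.11 m or y of large_1 in the frame of carrier_floor above 0.15 m or y of large_1 in the frame of carrier_floor below -0.15 m) and x of large_2 in the frame of carrier_floor between -0.076 and 0.076 m and y of large_2 in the frame of carrier_floor between -0.115 and 0.115 m and z of each of large_2, large_3, large_4, large_6 in the frame of carrier_floor below 0.005 m and x of large_3 in the frame of carrier_floor between -0.076 and 0.076 m and y of large_3 in the frame of carrier_floor between -0.115 and 0.115 m and x of large_4 in the frame of carrier_floor between -0.076 and 0.076 m and y of large_4 in the frame of carrier_floor between -0.115 and 0.115 m and (x of large_5 in the frame of carrier_floor above 0.11 m or x of large_5 in the frame of carrier_floor below -0.11 m or y of large_5 in the frame of carrier_floor above 0.15 m or y of large_5 in the frame of carrier_floor below -0.15 m) and x of large_6 in the frame of carrier_floor between -0.076 and 0.076 m and y of large_6 in the frame of carrier_floor between -0.115 and 0.115 m) or ((x of large_1 in the frame of carrier_floor above 0.11 m or x of large_1 in the frame of carrier_floor below -0.11 m or y of large_1 in the frame of carrier_floor above 0.15 m or y of large_1 in the frame of carrier_floor below -0.15 m) and x of large_2 in the frame of carrier_floor between -0.076 and 0.076 m and y of large_2 in the frame of carrier_floor between -0.115 and 0.115 m and z of each of large_2, large_3, large_5, large_6 in the frame of carrier_floor below 0.005 m and x of large_3 in the frame of carrier_floor between -0.076 and 0.076 m and y of large_3 in the frame of carrier_floor between -0.115 and 0.115 m and (x of large_4 in the frame of carrier_floor above 0.11 m or x of large_4 in the frame of carrier_floor below -0.11 m or y of large_4 in the frame of carrier_floor above 0.15 m or y of large_4 in the frame of carrier_floor below -0.15 m) and x of large_5 in the frame of carrier_floor between -0.076 and 0.076 m and y of large_5 in the frame of carrier_floor between -0.115 and 0.115 m and x of large_6 in the frame of carrier_floor between -0.076 and 0.076 m and y of large_6 in the frame of carrier_floor between -0.115 and 0.115 m) or ((x of large_1 in the frame of carrier_floor above 0.11 m or x of large_1 in the frame of carrier_floor below -0.11 m or y of large_1 in the frame of carrier_floor above 0.15 m or y of large_1 in the frame of carrier_floor below -0.15 m) and x of large_2 in the frame of carrier_floor between -0.076 and 0.076 m and y of large_2 in the frame of carrier_floor between -0.115 and 0.115 m and z of each of large_2, large_4, large_5, large_6 in the frame of carrier_floor below 0.005 m and (x of large_3 in the frame of carrier_floor above 0.11 m or x of large_3 in the frame of carrier_floor below -0.11 m or y of large_3 in the frame of carrier_floor above 0.15 m or y of large_3 in the frame of carrier_floor below -0.15 m) and x of large_4 in the frame of carrier_floor between -0.076 and 0.076 m and y of large_4 in the frame of carrier_floor between -0.115 and 0.115 m and x of large_5 in the frame of carrier_floor between -0.076 and 0.076 m and y of large_5 in the frame of carrier_floor between -0.115 and 0.115 m and x of large_6 in the frame of carrier_floor between -0.076 and 0.076 m and y of large_6 in the frame of carrier_floor between -0.115 and 0.115 m) or ((x of large_1 in the frame of carrier_floor above 0.11 m or x of large_1 in the frame of carrier_floor below -0.11 m or y of large_1 in the frame of carrier_floor above 0.15 m or y of large_1 in the frame of carrier_floor below -0.15 m) and (x of large_2 in the frame of carrier_floor above 0.11 m or x of large_2 in the frame of carrier_floor below -0.11 m or y of large_2 in the frame of carrier_floor above 0.15 m or y of large_2 in the frame of carrier_floor below -0.15 m) and x of large_3 in the frame of carrier_floor between -0.076 and 0.076 m and y of large_3 in the frame of carrier_floor between -0.115 and 0.115 m and z of each of large_3, large_4, large_5, large_6 in the frame of carrier_floor below 0.005 m and x of large_4 in the frame of carrier_floor between -0.076 and 0.076 m and y of large_4 in the frame of carrier_floor between -0.115 and 0.115 m and x of large_5 in the frame of carrier_floor between -0.076 and 0.076 m and y of large_5 in the frame of carrier_floor between -0.115 and 0.115 m and x of large_6 in the frame of carrier_floor between -0.076 and 0.076 m and y of large_6 in the frame of carrier_floor between -0.115 and 0.115 m)) and angle between each of large_1, large_2, large_3, large_4, large_5, large_6's own z axis and vertical below 0.08 rad and linear speed of each of large_1, large_2, large_3, large_4, large_5, large_6 below 0.02 m/s); the robot touches nothing.
It fails at once if a small crucible is moved more than 25 mm (distance of any of small_1, small_2 from where it was at the start of the episode above 0.025 m).
It fails at once if the dropper bottle or the jar is moved more than 25 mm or tips over (distance of any of dropper_bottle, jar_pickle from where it was at the start of the episode above 0.025 m or angle between any of dropper_bottle, jar_pickle's own z axis and vertical above 0.5 rad).
It fails at once if a crucible is dropped (moves faster than 0.7 m/s, a fall of some 25 mm, without being held) ((linear speed of large_1 above 0.7 m/s and contact force between the fingers and large_1 below 0.1 N) or (linear speed of large_2 above 0.7 m/s and contact force between the fingers and large_2 below 0.1 N) or (linear speed of large_3 above 0.7 m/s and contact force between the fingers and large_3 below 0.1 N) or (linear speed of large_4 above 0.7 m/s and contact force between the fingers and large_4 below 0.1 N) or (linear speed of large_5 above 0.7 m/s and contact force between the fingers and large_5 below 0.1 N) or (linear speed of large_6 above 0.7 m/s and contact force between the fingers and large_6 below 0.1 N) or (linear speed of small_1 above 0.7 m/s and contact force between the fingers and small_1 below 0.1 N) or (linear speed of small_2 above 0.7 m/s and contact force between the fingers and small_2 below 0.1 N)).
It fails at once if a crucible is knocked over (tilts more than 0.6 rad) (angle between any of large_1, large_2, large_3, large_4, large_5, large_6, small_1, small_2's own z axis and vertical above 0.6 rad).
It also fails if it takes over 72 s, if anything falls off the work surface, if the arm or the gripper's body presses on something with over 40 N, if the wrist force passes 120 N, or if a joint passes its speed limit or range.

## Working session

There is one attempt and no reset: what is moved stays moved. The work goes in short steps, each a Python script; the robot and the scene stay as the last script left them, time stands still between calls to the robot, and variables do not carry over. Pictures are saved under pics/ and viewed, at most 10 in all, crops included, and the job is handed in when it is done.

```bash
mkdir -p pics; ls; python3 - <<'E'
from cell import r
import cv2, numpy as np
for c in ("top","scene"):
    im=r.read_camera(c); cv2.imwrite(f"pics/{c}0.png",im[:,:,::-1])
    P=r.camera_params(c); R=np.array(P["R"]);t=np.array(P["t"])
    print(c,P["fov_y"],P["cx"],P["cy"],(-R.T@t).round(),R.round(2).tolist())
    for n in ("carrier","board","large_1","small_1","dropper_bottle","jar_pickle"):
        for d in r.spot_in(c,n): print(n,round(d["p"],2),(R.T@(np.array(d["xyz"])-t)).round())
s=r.state();print(s["tool_rot"],s["time_s"],s["ee_pos"])
E
```

```text
cell.py
pics
top 51.6546493573016 323.6575430720365 209.26757945714664 [ 495.  -14. 1279.] [[-0.0, -1.0, -0.02], [-1.0, 0.0, -0.05], [0.05, 0.02, -1.0]]
carrier 0.61 [ 564. -213.   23.]
board 0.72 [546. 212.   8.]
large_1 0.93 [492. 128.  62.]
large_1 0.75 [620. 238. 135.]
large_1 0.69 [ 608. -214.   57.]
large_1 0.52 [604. 203. 123.]
small_1 0.7 [492. 307.  33.]
small_1 0.57 [546. 213.   6.]
dropper_bottle 0.51 [622. 104.  63.]
jar_pickle 0.73 [600. 331.  62.]
jar_pickle 0.65 [495. 126.  62.]
scene 57.44380688604746 320.63249248013983 201.16374506066435 [ 31. 416. 696.] [[-0.61, -0.8, -0.02], [-0.52, 0.42, -0.75], [0.6, -0.44, -0.67]]
carrier 0.7 [ 553. -172.   20.]
board 0.87 [516. 230.   7.]
board 0.24 [598. 240.  60.]
large_1 0.94 [ 599. -201.   61.]
large_1 0.7 [599. 238.  58.]
large_1 0.7 [633. 234. 142.]
large_1 0.63 [591. 243. 100.]
large_1 0.56 [594. 244. 121.]
small_1 0.84 [494. 303.  40.]
small_1 0.54 [ 590. -275.   45.]
dropper_bottle 0.59 [613. 117.  60.]
jar_pickle 0.82 [587. 337.  59.]
[1.13176781e-01 9.93574866e-01 5.08480683e-05 1.67978083e-05] 0.7 [146.16243701 633.38469133 231.3509924 ]
```

View pics/top0.png

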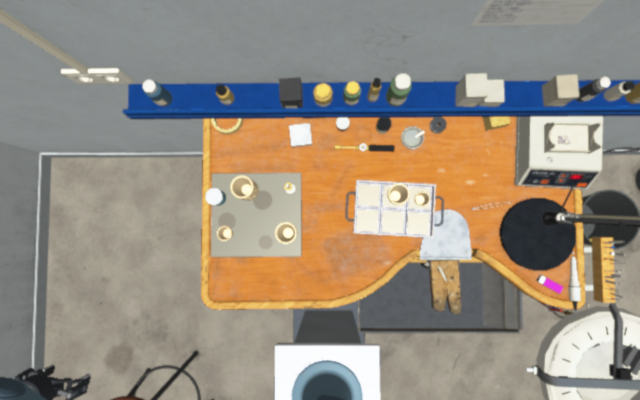

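View pics/scene0.png

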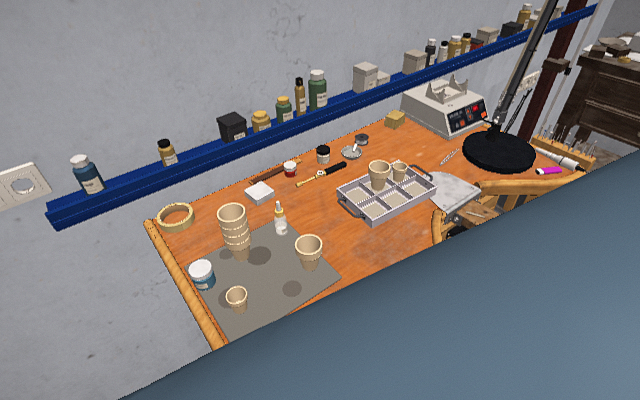

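The carrier holds one large crucible in bay (+,0) and a small one in bay (+,-). The board holds the stack near pixel (243,187), a single large at (286,232), a small at (224,234), the bottle at (290,188) and the jar at (214,197). Three more large ones are needed, so I'll measure closer with the wrist camera.

```bash
cat > h.py <<'E'
from cell import r
import cv2, numpy as np
def q(yaw):  # tool down, closing axis (tool y) at angle yaw+90 from world x
    return [np.cos(yaw/2),np.sin(yaw/2),0,0]
def cam(c):
    P=r.camera_params(c); R=np.array(P["R"]);t=np.array(P["t"]); f=200/np.tan(np.radians(P["fov_y"]/2))
    return R,t,f,P["cx"],P["cy"]
def proj(C,X):
    R,t,f,cx,cy=C; Y=R@np.asarray(X,float)+t; return np.array([cx+f*Y[0]/Y[2],cy+f*Y[1]/Y[2]])
def ray(C,uv,z):
    R,t,f,cx,cy=C; d=R.T@np.array([(uv[0]-cx)/f,(uv[1]-cy)/f,1]); o=-R.T@t; return o+d*(z-o[2])/d[2]
E
python3 - <<'E'
from h import *
import pickle
for n,p in (("b",[480,215,420]),("c",[480,-210,380])):
    r.move_to(p,q(np.pi))
    C=cam("wrist"); im=r.read_camera("wrist"); cv2.imwrite(f"pics/w{n}.png",im[:,:,::-1]); pickle.dump(C,open(f"w{n}.pkl","wb"))
    R,t=C[:2]; print(n,(-R.T@t).round(),R.round(2).tolist(),C[2:],r.state()["time_s"])
    for k in ("large_1","small_1","carrier","board"):
        for d in r.spot_in("wrist",k): 
            X=R.T@(np.array(d["xyz"])-t); print(k,round(d["p"],2),X.round(),proj(C,X).round())
E
```

```text
b [407. 216. 561.] [[-0.0, 1.0, 0.0], [0.96, 0.0, 0.29], [0.29, 0.0, -0.96]] (np.float64(358.14454939505055), 319.65995819997414, 199.97062821213513) 2.7917
large_1 0.79 [627. 229. 139.] [329. 269.]
large_1 0.78 [589. 230.  68.] [329. 222.]
large_1 0.75 [ 604. -208.   65.] [ 34. 231.]
large_1 0.6 [496. 110.  63.] [244. 159.]
large_1 0.57 [590. 227. 124.] [328. 238.]
large_1 0.56 [587. 231.  97.] [330. 229.]
small_1 0.88 [ 584. -269.   32.] [  9. 212.]
small_1 0.83 [493. 305.  36.] [380. 154.]
carrier 0.9 [ 555. -162.   20.] [ 79. 192.]
board 0.6 [526. 216.   5.] [320. 172.]
board 0.44 [592. 229.  68.] [329. 225.]
c [ 407. -209.  522.] [[-0.0, 1.0, 0.0], [0.96, 0.0, 0.29], [0.29, 0.0, -0.96]] (np.float64(358.14454939505055), 319.65995819997414, 199.97062821213513) 4.6167
large_1 0.91 [ 616. -209.   64.] [320. 249.]
large_1 0.83 [607. 211.  58.] [619. 241.]
large_1 0.7 [617. 203.  95.] [634. 260.]
small_1 0.75 [ 597. -285.   39.] [267. 230.]
carrier 0.73 [ 560. -198.   23.] [327. 202.]
carrier 0.54 [616. 202.  96.] [634. 259.]
board 0.75 [544. 170.   6.] [573. 188.]
```

```bash
python3 -c "
import cv2
a=cv2.imread('pics/wb.png')[110:330,210:470];b=cv2.imread('pics/wc.png')[110:330,200:460]
for n,i in (('b',a),('c',b)): cv2.imwrite(f'pics/z{n}.png',cv2.resize(i,None,fx=2.7,fy=2.7,interpolation=cv2.INTER_CUBIC))"
```

```text
(no output)
```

View pics/zb.png

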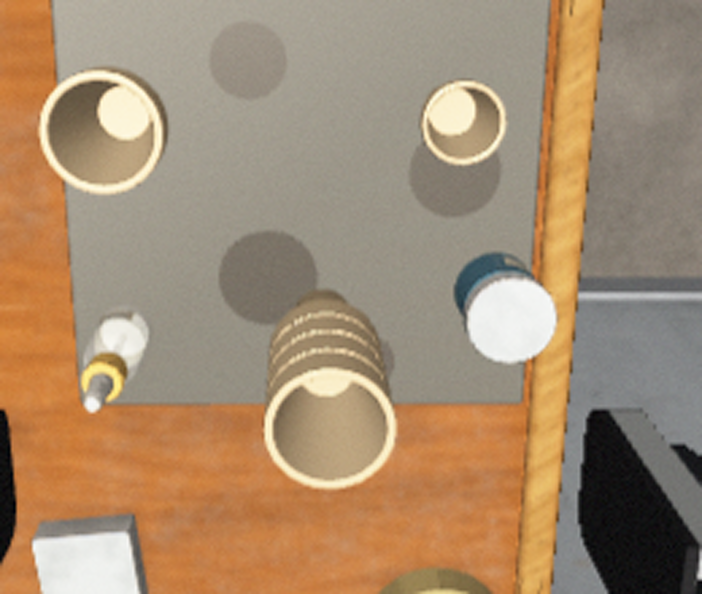

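View pics/zc.png

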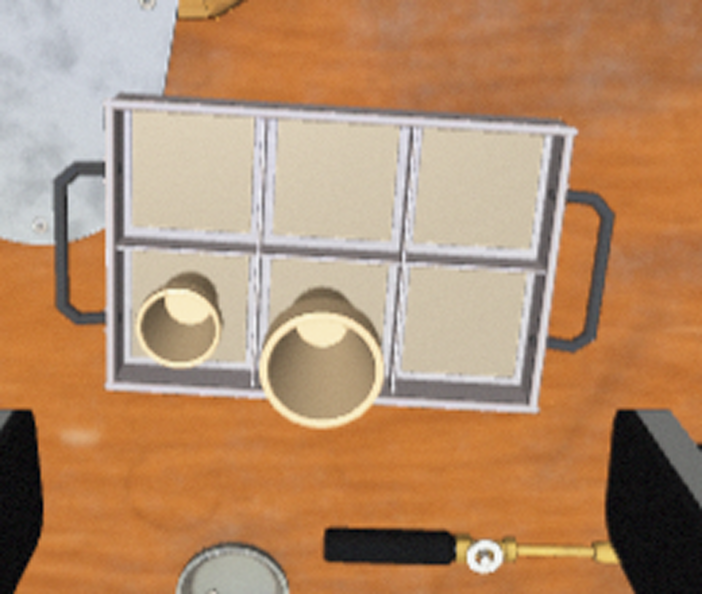

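The board view shows rim centres at crop pixels (102,131) for the single large, (330,428) for the stack top and (463,122) for the small one. The carrier view shows wall-top corners at about (107,97), (577,130), (538,411) and (107,387), with a slight yaw. Four bays are empty.

```bash
python3 - <<'E'
import pickle; from h import *
un=lambda p,o:((np.array(p)+.5)/2.7-.5)+o
B=pickle.load(open("wb.pkl","rb"));C=pickle.load(open("wc.pkl","rb"))
for n,p,z in (("single",(102.5,131),84),("sL",(40,131),84),("sR",(165,131),84),("stack",(330,428),156),("stL",(264,428),156),("stR",(396,428),156),("boardTL",(78,403),8),("boardTR",(523,402),8)): print(n,ray(B,un(p,[210,110]),z).round(1))
K=np.array([ray(C,un(p,[200,110]),36)[:2] for p in ((107,97),(577,130),(538,411),(107,387))])
print(K.round(1),[np.linalg.norm(K[i]-K[i-1]).round(1) for i in range(4)])
# model corners: nearest rows first: (-x,-y),(-x,+y),(+x,+y),(+x,-y)
M=np.array([[-79.5,-118.5],[-79.5,118.5],[79.5,118.5],[79.5,-118.5]])
H=(K-K.mean(0)).T@M; a=np.arctan2(H[1,0]-H[0,1],H[0,0]+H[1,1]); c=K.mean(0); print("carrier",c.round(1),a)
Rz=np.array([[np.cos(a),-np.sin(a)],[np.sin(a),np.cos(a)]])
print("resid",(K-(c+M@Rz.T)).round(1).tolist())
print("large in",ray(C,un((321,370),[200,110]),84).round(1),"expect",(c+Rz@[39,0]).round(1))
for b in ((39,78),(-39,78),(-39,-78)): 
    p=c+Rz@b
    print(b,p.round(1),(proj(C,[*p,8])-[200,110])*2.7)
for p,y in (([604,227,140],0),([604,227,300],0),([492,126,150],0)):
    for w in (a+np.pi,a+np.pi/2,np.pi,-np.pi/2,np.pi/2): print(p,round(w,2),r.ik(p,q(w)))
E
```

```text
single [490.9 119.2  84. ]
sL [490.9  88.1  84. ]
sR [490.9 150.3  84. ]
stack [617.2 231.4 156. ]
stL [617.2 200.8 156. ]
stR [617.2 262.  156. ]
boardTL [676.7  78.5   8. ]
boardTR [676.  358.1   8. ]
[[ 476.3 -317.7]
 [ 492.9  -80.5]
 [ 649.8  -90.2]
 [ 635.3 -327.9]] [np.float64(159.4), np.float64(237.8), np.float64(157.2), np.float64(238.1)]
carrier [ 563.6 -204.1] -0.06468807139069205
resid [[-0.3, -0.5], [1.0, 0.2], [-0.8, 0.7], [0.1, -0.4]]
large in [ 603.6 -210.2   84. ] expect [ 602.5 -206.6]
(39, 78) [ 607.5 -128.7] [463.71358293 320.33407179]
(-39, 78) [ 529.7 -123.7] [478.97444334 187.01010551]
(-39, -78) [ 519.6 -279.4] [192.93084121 168.82856202]
[604, 227, 140] 3.08 [ 1.84091629e-01  3.25390847e-01  1.63458957e+00 -4.44089210e-16
  1.18161224e+00 -1.32201663e+00]
[604, 227, 140] 1.51 [ 1.84091629e-01  3.25390847e-01  1.63458957e+00 -4.44089210e-16
  1.18161224e+00  2.48779701e-01]
[604, 227, 140] 3.14 [ 1.84091629e-01  3.25390847e-01  1.63458957e+00 -4.44089210e-16
  1.18161224e+00 -1.38670470e+00]
[604, 227, 140] -1.57 None
[604, 227, 140] 1.57 [ 1.84091629e-01  3.25
[... 390 characters left out ...]
44089210e-16
  1.45445972e+00 -1.38670470e+00]
[604, 227, 300] -1.57 None
[604, 227, 300] 1.57 [ 1.84091629e-01  1.87073646e-01  1.50005929e+00 -4.44089210e-16
  1.45445972e+00  1.84091629e-01]
[492, 126, 150] 3.08 [ 2.71447604e-02  2.22327285e-03  1.98192111e+00 -4.44089210e-16
  1.15744827e+00 -1.47896350e+00]
[492, 126, 150] 1.51 [ 2.71447604e-02  2.22327285e-03  1.98192111e+00 -4.44089210e-16
  1.15744827e+00  9.18328318e-02]
[492, 126, 150] 3.14 [ 2.71447604e-02  2.22327285e-03  1.98192111e+00 -4.44089210e-16
  1.15744827e+00 -1.54365157e+00]
[492, 126, 150] -1.57 None
[492, 126, 150] 1.57 [ 2.71447604e-02  2.22327285e-03  1.98192111e+00 -4.44089210e-16
  1.15744827e+00  2.71447604e-02]
```

The measurements agree with the given sizes: both rims come out 61–62 mm wide and the carrier fits within 1 mm. I'll start with the single crucible.

```bash
cat >> h.py <<'E'
A=-0.0647; CC=np.array([563.6,-204.1]); RZ=np.array([[np.cos(A),-np.sin(A)],[np.sin(A),np.cos(A)]])
def pick(x,y,rim,yaw,lift):
    z=rim-23
    r.set_gripper(85)
    r.move_to([x,y,z+60],q(yaw))
    if r.move_l([x,y,z],max_speed=100,contact_N=6): print("HIT",r.state()["ee_pos"]); raise SystemExit
    f0=r.state()["contact_force"]
    r.set_gripper(50); s=r.state(); print("grip",s["grip_width"],s["grip_force"],s["contact_force"]-np.array(f0))
    r.move_l([x,y,z+65],max_speed=60); 
    if lift>65: r.move_l([x,y,z+lift],max_speed=150)
    s=r.state(); print("up",s["grip_width"],s["grip_force"],np.array(s["contact_force"])-f0,s["time_s"])
def place(bay,yaw):
    x,y=CC+RZ@bay
    r.move_to([x,y,160],q(yaw)); r.move_l([x,y,72],max_speed=120)
    hit=r.move_l([x,y,54],max_speed=20,contact_N=3); print("down",hit,r.state()["ee_pos"])
    r.set_gripper(84); r.move_l([x,y,160],max_speed=200); print(r.state()["time_s"])
E
python3 - <<'E'
from h import *
pick(490.9,119.2,84,A+np.pi/2,110)
place((39,78),A+np.pi/2)
E
```

```text
grip 60.86716185528308 65.46772386878729 [-0.36018084 -0.36502518  4.07945603]
up 60.6643522161062 65.09143704548478 [-0.06026641 -0.76561045 -1.45175104] 9.7833
down True [ 607.65668365 -128.82763666   62.51471454]
13.3083
```

```bash
python3 - <<'E'
from h import *
pick(617.2,231.4,156,A+np.pi,95)
r.wait(.2); print(r.state()["contact_force"])
cv2.imwrite("pics/s1.png",r.read_camera("scene")[100:300,120:440,::-1])
E
```

```text
grip 61.16785983195462 65.41237760335207 [-0.11554525 -0.44973965  6.42023692]
up 61.33579477243866 65.27116511017084 [-0.00771478 -0.39767498 -1.24381975] 17.5667
[-0.16635022  0.76520716 -1.39031173]
```

View pics/s1.png

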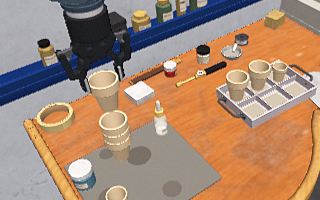

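A single crucible is held near crop pixel (103,88), three remain in the stack, and the first one placed stands upright in its bay at (237,80). I'll place this one and draw the next.

```bash
python3 - <<'E'
from h import *
place((-39,78),A+np.pi)
pick(617.2,231.4,132,A+np.pi,105)
r.wait(.2); s=r.state(); print(s["contact_force"],s["grip_width"])
cv2.imwrite("pics/s2.png",r.read_camera("scene")[100:300,120:440,::-1])
E
```

```text
down True [ 529.95971452 -123.84723768   62.95875387]
21.65
grip 61.447836040900235 65.39883356541395 [0.42970459 0.68491272 5.38627391]
up 61.488309097315785 65.17507519572973 [ 0.56004101  0.78774099 -2.30052714] 25.9833
[ 0.04480142  0.03502204 -1.57295631] 61.40668544233102
```

View pics/s2.png

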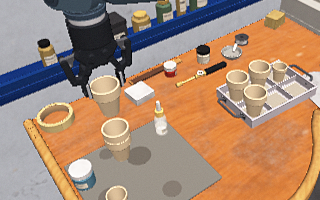

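One crucible is held again at crop (105,95), two stay nested on the board at (115,140), and the carrier now holds three large ones. I'll place the last one and inspect.

```bash
python3 - <<'E'
from h import *
place((-39,-78),A+np.pi)
r.move_to([480,-60,380],q(np.pi)); r.wait(.3)
for c in ("scene","wrist"):
    im=r.read_camera(c); cv2.imwrite(f"pics/f_{c}.png",im[:,:,::-1])
C=cam("top"); r.read_camera("top"); R,t=C[:2]
for n in ("large_1","small_1"):
    for d in r.spot_in("scene",n):
        R,t=cam("scene")[:2]; print(n,round(d["p"],2),(R.T@(np.array(d["xyz"])-t)).round())
import numpy as np
a=cv2.imread("pics/f_scene.png")[100:320,120:480];cv2.imwrite("pics/f.png",cv2.resize(a,None,fx=2.2,fy=2.2))
E
```

```text
down True [ 519.79482542 -279.53842507   62.94598679]
30.5667
large_1 0.93 [635. 231.  94.]
large_1 0.74 [ 525. -115.   66.]
large_1 0.73 [ 513. -271.   64.]
large_1 0.71 [601. 239.  60.]
large_1 0.69 [ 595. -124.   71.]
large_1 0.65 [ 600. -203.   65.]
small_1 0.69 [ 525. -117.   67.]
small_1 0.64 [493. 302.  42.]
small_1 0.57 [ 590. -274.   42.]
```

View pics/f.png

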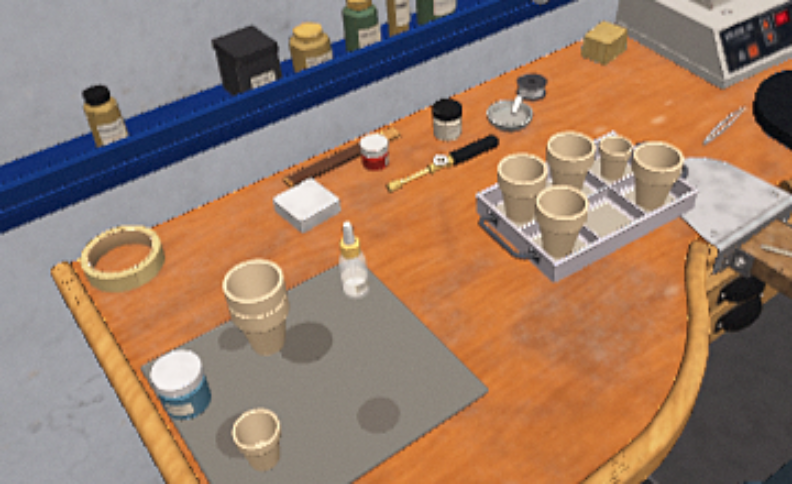

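View pics/f_wrist.png

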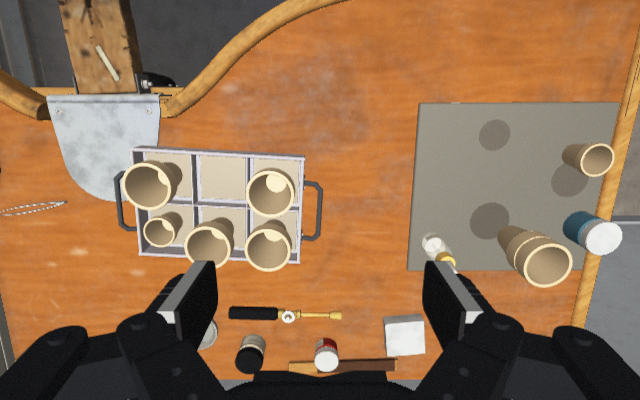

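The four large crucibles stand upright in their own bays, at wrist pixels (147,186), (270,193), (209,245) and (268,246). The other two are still nested upright at (540,262), and the small crucibles, bottle and jar look unmoved.

```bash
python3 -c "
from cell import r
print(r.finish_job())"
```

```text
the job is handed in; nothing more can be done
None
```

The job is handed in, though no verdict came back: the final pictures show four large crucibles upright in separate carrier bays, the other two upright and nested on the board, and the small crucibles, bottle and jar apparently unmoved.

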